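# Load the microscope stage in mirrored order

### The job

The microscope shows its row of specimens mirrored, so move the four coloured specimen mounts from the wooden storage rack into the pockets of the dark stage plate in reverse order: the mount that starts nearest the rack's red end goes into the pocket farthest from the plate's red end, the next one into the next pocket, and so on. Keep every mount upright throughout, and leave each standing flat on the floor of its pocket, polished face up, released and at rest.

Things in the scene. Friction and masses are not known exactly. Their poses are not given: they have to be found in the camera images.
- mount_blue: the blue specimen mount: a loose upright blue resin cylinder, 30 mm across and 40 mm tall, about 50 g, with a small grey metal specimen set flush in its top face. Origin at the centre of its underside, z up through the polished top. It starts loosely in the seat of its own colour.
- mount_green: the green specimen mount: a loose upright green resin cylinder, 30 mm across and 40 mm tall, about 50 g, with a small grey metal specimen set flush in its top face. Origin at the centre of its underside, z up through the polished top. It starts loosely in the seat of its own colour.
- mount_yellow: the yellow specimen mount: a loose upright yellow resin cylinder, 30 mm across and 40 mm tall, about 50 g, with a small grey metal specimen set flush in its top face. Origin at the centre of its underside, z up through the polished top. It starts loosely in the seat of its own colour.
- mount_white: the white specimen mount: a loose upright white resin cylinder, 30 mm across and 40 mm tall, about 50 g, with a small grey metal specimen set flush in its top face. Origin at the centre of its underside, z up through the polished top. It starts loosely in the seat of its own colour.
- seat_blue: the blue seat in which the blue mount starts: a fixed blue round cup on the storage rack, 52 mm outside, 40 mm inside, 8 mm high with a 3 mm floor, so its rim stands 5 mm above the mount's underside. Origin at the centre of its underside. It never moves, so it still shows where its mount came from.
- seat_green: the green seat in which the green mount starts: a fixed green round cup on the storage rack, 52 mm outside, 40 mm inside, 8 mm high with a 3 mm floor, so its rim stands 5 mm above the mount's underside. Origin at the centre of its underside. It never moves, so it still shows where its mount came from.
- seat_yellow: the yellow seat in which the yellow mount starts: a fixed yellow round cup on the storage rack, 52 mm outside, 40 mm inside, 8 mm high with a 3 mm floor, so its rim stands 5 mm above the mount's underside. Origin at the centre of its underside. It never moves, so it still shows where its mount came from.
- seat_white: the white seat in which the white mount starts: a fixed white round cup on the storage rack, 52 mm outside, 40 mm inside, 8 mm high with a 3 mm floor, so its rim stands 5 mm above the mount's underside. Origin at the centre of its underside. It never moves, so it still shows where its mount came from.
- rack: the storage rack: a fixed brown wooden board 80 x 270 mm, 12 mm thick, turned any way, left or right on the table. Origin at the centre of its underside, z up, y along the row; the four seats stand on it at y = -90, -30, 30, 90 mm, in an order that varies. A red bar, 16 mm wide and 6 mm above the board, marks its +y end.
- stage: the microscope stage: a fixed cream pedestal with a level dark plate 80 x 270 mm, its top 80 mm above the table; turned any way. Origin on the table under the plate's middle, z up, y along the plate. Four empty round pockets, 46 mm across, 6 mm deep (light grey floor 74 mm above the table), at x = 0, y = -90, -30, 30, 90 mm. A red bar, 16 mm wide, 6 mm high, marks the +y end.

How it is judged:
At the end, for the whole second after the job is handed in: Each mount stands in the pocket that mirrors its starting seat (from y on the rack to -y on the stage, +y being each red end), within 12 mm of the pocket centre in x and y, underside within 5 mm of the floor height, upright within 0.1 rad, below 0.02 m/s (((y of seat_blue in the frame of rack between -0.105 and -0.075 m and y of mount_blue in the frame of stage between 0.078 and 0.102 m) or (y of seat_blue in the frame of rack between -0.045 and -0.015 m and y of mount_blue in the frame of stage between 0.018 and 0.042 m) or (y of seat_blue in the frame of rack between 0.015 and 0.045 m and y of mount_blue in the frame of stage between -0.042 and -0.018 m) or (y of seat_blue in the frame of rack between 0.075 and 0.105 m and y of mount_blue in the frame of stage between -0.102 and -0.078 m)) and x of mount_blue in the frame of stage between -0.012 and 0.012 m and z of mount_blue in the frame of stage between 0.069 and 0.079 m and angle between each of mount_blue, mount_green, mount_yellow, mount_white's own z axis and vertical below 0.1 rad and linear speed of each of mount_blue, mount_green, mount_yellow, mount_white below 0.02 m/s and ((y of seat_green in the frame of rack between -0.105 and -0.075 m and y of mount_green in the frame of stage between 0.078 and 0.102 m) or (y of seat_green in the frame of rack between -0.045 and -0.015 m and y of mount_green in the frame of stage between 0.018 and 0.042 m) or (y of seat_green in the frame of rack between 0.015 and 0.045 m and y of mount_green in the frame of stage between -0.042 and -0.018 m) or (y of seat_green in the frame of rack between 0.075 and 0.105 m and y of mount_green in the frame of stage between -0.102 and -0.078 m)) and x of mount_green in the frame of stage between -0.012 and 0.012 m and z of mount_green in the frame of stage between 0.069 and 0.079 m and ((y of seat_yellow in the frame of rack between -0.105 and -0.075 m and y of mount_yellow in the frame of stage between 0.078 and 0.102 m) or (y of seat_yellow in the frame of rack between -0.045 and -0.015 m and y of mount_yellow in the frame of stage between 0.018 and 0.042 m) or (y of seat_yellow in the frame of rack between 0.015 and 0.045 m and y of mount_yellow in the frame of stage between -0.042 and -0.018 m) or (y of seat_yellow in the frame of rack between 0.075 and 0.105 m and y of mount_yellow in the frame of stage between -0.102 and -0.078 m)) and x of mount_yellow in the frame of stage between -0.012 and 0.012 m and z of mount_yellow in the frame of stage between 0.069 and 0.079 m and ((y of seat_white in the frame of rack between -0.105 and -0.075 m and y of mount_white in the frame of stage between 0.078 and 0.102 m) or (y of seat_white in the frame of rack between -0.045 and -0.015 m and y of mount_white in the frame of stage between 0.018 and 0.042 m) or (y of seat_white in the frame of rack between 0.015 and 0.045 m and y of mount_white in the frame of stage between -0.042 and -0.018 m) or (y of seat_white in the frame of rack between 0.075 and 0.105 m and y of mount_white in the frame of stage between -0.102 and -0.078 m)) and x of mount_white in the frame of stage between -0.012 and 0.012 m and z of mount_white in the frame of stage between 0.069 and 0.079 m); the robot touches nothing.
It fails at once if the blue mount is tipped by more than 0.7 rad (angle between mount_blue's own z axis and vertical above 0.7 rad).
It fails at once if the green mount is tipped by more than 0.7 rad (angle between mount_green's own z axis and vertical above 0.7 rad).
It fails at once if the yellow mount is tipped by more than 0.7 rad (angle between mount_yellow's own z axis and vertical above 0.7 rad).
It fails at once if the white mount is tipped by more than 0.7 rad (angle between mount_white's own z axis and vertical above 0.7 rad).
It also fails if it takes over 96 s, if anything falls off the work surface, if the arm or the gripper's body presses on something with over 40 N, if the wrist force passes 120 N, or if a joint passes its speed limit or range.

### The arm

A 6-joint arm with a two-finger parallel gripper is mounted at the origin on the work surface. World frame = base frame: x ahead of the robot, y to its left, z up, the work surface at z = 0. Lengths are in m, angles in rad, forces in N, time in s.
With the tool pointing down it reaches from about 0.225 to 0.725 m from the base axis. Payload 3.1 kg.
Tool frame: the origin (TCP) lies on the centre line of the jaws, within the pads' length; the fingertips stand 25 mm ahead of it and the grasp point (between the pads) lies 6 mm ahead of it; z points along the fingers, y is the direction in which the jaws open and shut (so a half turn about z gives the same grasp; the last joint's range is limited). The gripper opens to 85 mm and grips with 20 to 120 N. Pads are 22 mm wide; open, the fingers measure 114 mm over their backs; the gripper's body (76 mm by 85 mm) begins 54 mm behind the grasp point. The pads swing forward as they close: fully open they stand 13 mm farther back than shut.
Start: joints at [-1.27, 0.048, 0.099, 1.622, 0, 1.443], TCP at [0.218, -0.477, 0.256] pointing down, gripper open.
Joint ranges: [-2.91, 2.91], [-0.99, 1.94], [-1.21, 1.42], [-2.12, 2.29], [-1.49, 1.47], [-3.14, 3.14]. Speed limits (rad/s): [2.79, 2.79, 3.14, 3.14, 3.14, 3.14].

### API

Orientations are given as a unit quaternion [x, y, z, w].
In Python, from bench import monitor, camera, job, outline_of, spot_point gives the robot as it stands. The module is installed in compiled form; this text tells all that it offers.
- The arm moves only by the tool servo_tool, never from a script. Its argument "moves" is a list of rows, each an object with "grip": the opening, from -1 (shut) to 1 (fully open); "travel": the shift along the tool's x, y, z in m, a list of three; "twist": the turn about the tool's z in degrees. A call has 1 to 12 rows; each row is the pose to reach, as a shift and turn from the pose commanded when the call began, along the tool's axes at that moment; what a row does not reach only later rows make up. A row lasts 1/12 s, in which the tool goes at most 41.7 mm and 7.16 degrees, less where a joint would pass 70% of its speed; a pose out of reach is approached as far as the arm can. A call with a gripper value outside its range is refused whole. The fingers move at their own pace and stop on an object; the grip force is fixed at half the most. Time passes only in rows, so rows that repeat a pose let the fingers close. It gives the time, the measured TCP pose, the force and the opening at its end, in the units of the state.
- monitor.sense(): the state, without advancing time (a new reading comes with each control period).
- camera(name): name is "scene" or "top" or "wrist"; returns a dict with "color" (420x560x3 uint8, red, green, blue), "vertical_fov" (degrees; the focal length in pixels is half the picture's height over the tangent of half this angle, whatever the lens; pixels are square), "cx", "cy" (the principal point, pixels), "distortion" ([k1, k2, p1, p2, k3] as OpenCV has them; the pictures are not rectified), "R" (3x3) and "t" (3): a world point X has camera coordinates R X + t. Camera axes: x right, y down, z forward; pixel columns grow to the right and rows downward; lengths in m; the calibration is good to about 2 mm. A picture is of the moment at which its call begins. There is no depth.
- job.finish_job(): hands the job in, once; it reports no verdict.
Trained networks look in a picture, given as the dict that the camera call returned (one of the last four; its "shot" number tells which), for a name from the list of things; names that differ only in an ending like _2 or _b are one class to them, and where a whole thing is asked for, a point or a joint stands for the part that bears it (a point fixed in the world has none). Each returns a list of dicts, best first, with "confidence" (0 to 1); they miss things now and then, are a little off and sometimes report something else, mostly with a low value. They report only what shows in the picture. A call takes as long as a camera call.
- outline_of(target, picture): "mask" (420x560 bool, what is visible of it) and "box" ([left, top, right, bottom] in pixels, round what is visible of it).
- spot_point(target, picture): "position" ([row, column] in pixels: a listed point, or the origin of a listed thing).
The state is a dict: "time": time; "qpos": joint angles; "dq": joint speeds; "effort": joint torques, N m; "ee_pos": TCP position; "ee_rot": TCP orientation; "force": force on the tool from outside, world axes, zero at the start; "wrist_torque": the same for the moment, N m; "gripper_width": finger opening in m.
Only numpy, scipy, OpenCV 4.12 (cv2) and the standard library are available. Lean on these libraries where they do the work, as an engineer would, in place of code of your own. Each camera call takes 0.05 s, during which the arm holds its last target.

## Working session

There is one attempt and no reset: what is moved stays moved. The work goes in short steps, Python scripts to look and compute and a tool call to move; the robot and the scene stay as the last step left them, time stands still between calls to the robot, and variables do not carry over. Pictures are saved under pics/ and viewed, and the job is handed in when it is done.

Besides the shell and the picture viewer there is one more tool, called after "Call:" as name([rows], argument=value, ...), one row to a line, values as JSON. servo_tool: Moves the arm, as the interface text tells. Its arguments: {"type":"object","properties":{"moves":{"type":"array"}},"required":["moves"]}

```bash
mkdir -p pics; cat > h.py <<'E'
import numpy as np, cv2, json
from bench import monitor, camera, job, outline_of, spot_point
def K(c):
    f=210/np.tan(np.radians(c["vertical_fov"])/2)
    return np.array([[f,0,c["cx"]],[0,f,c["cy"]],[0,0,1.]])
def ray(c,rc):
    p=cv2.undistortPoints(np.array([[[rc[1],rc[0]]]],float),K(c),np.array(c["distortion"],float))[0,0]
    R=np.array(c["R"]);t=np.array(c["t"])
    return -R.T@t, R.T@np.array([p[0],p[1],1.])
def atz(c,rc,z):
    o,d=ray(c,rc); return o+d*(z-o[2])/d[2]
def proj(c,X):
    rv=cv2.Rodrigues(np.array(c["R"],float))[0]
    p=cv2.projectPoints(np.array(X,float).reshape(-1,1,3),rv,np.array(c["t"],float),K(c),np.array(c["distortion"],float))[0]
    return p[:,0]
def tri(obs):
    A=0;b=0
    for c,rc in obs:
        o,d=ray(c,rc);d=d/np.linalg.norm(d);P=np.eye(3)-np.outer(d,d);A=A+P;b=b+P@o
    return np.linalg.solve(A,b)
def save(c,n): cv2.imwrite("pics/"+n,c["color"][:,:,::-1])
E
python3 - <<'E'
from h import *
C={n:camera(n) for n in("scene","top","wrist")}
for n,c in C.items(): save(c,n+"0.png"); print(n,c["vertical_fov"],c["cx"],c["cy"],c["distortion"],-np.array(c["R"]).T@c["t"])
cc={}
for x in ["rack","stage","seat_blue","seat_green","seat_yellow","seat_white","mount_blue","mount_green","mount_yellow","mount_white"]:
    obs=[]
    for n in("scene","top"):
        r=spot_point(x,C[n])
        print(x,n,[(np.round(q["position"],1).tolist(),round(q["confidence"],2)) for q in r[:2]])
        if r: obs.append((C[n],r[0]["position"]))
    if len(obs)==2: print("   ",tri(obs).round(4))
s=monitor.sense();print(s)
E
```

```text
scene 56.919166314339535 283.2448859420213 213.49764924050112 [-0.03211321  0.          0.          0.          0.        ] [ 0.8790108  -0.23700997  0.64603831]
top 42.24058135034965 279.4700791705759 219.7036879290257 [-0.10766648  0.          0.          0.          0.        ] [ 0.45679035 -0.00976035  1.18129956]
wrist 62.701063277225806 279.364414653482 205.88140485204056 [-0.03480322  0.          0.          0.          0.        ] [ 0.28251319 -0.44708843  0.37266835]
rack scene [([270.9, 206.6], 0.97)]
rack top [([217.7, 352.6], 0.64)]
    [ 0.5484 -0.1827  0.0018]
stage scene [([186.1, 350.2], 0.94)]
stage top [([225.0, 192.2], 0.63)]
    [ 0.5262  0.1684 -0.0102]
seat_blue scene [([272.0, 219.4], 0.56), ([278.7, 250.2], 0.42)]
seat_blue top [([207.1, 346.8], 0.69)]
    [ 0.5702 -0.1667  0.0179]
seat_green scene [([269.0, 189.6], 0.9)]
seat_green top [([228.4, 364.0], 0.47)]
    [ 0.526  -0.2079 -0.002 ]
seat_yellow scene [([280.1, 251.3], 0.86)]
seat_yellow top [([249.5, 380.9], 0.38)]
    [ 0.5383 -0.1823 -0.0132]
seat_white scene [([256.2, 154.3], 0.76)]
seat_white top [
[... 573 characters left out ...]
0.0109]
{'time': 1.15, 'qpos': array([-1.26980093e+00,  4.79650838e-02,  9.92011393e-02,  1.62196678e+00,
        2.67697957e-05,  1.44302341e+00]), 'dq': array([ 1.23417963e-03, -1.04132123e-03, -3.86444322e-04,  2.85581346e-05,
        1.48933371e-03, -4.21270257e-04]), 'effort': array([ 8.60793025e-04, -3.38655782e+01,  3.20164132e+01,  1.13085593e-03,
       -2.75411037e-05,  5.58361165e-06]), 'ee_pos': array([ 0.21827975, -0.47747849,  0.25633031]), 'ee_rot': array([9.77107596e-01, 2.12745727e-01, 1.61722338e-05, 3.15216353e-05]), 'force': array([-1.01605184,  1.07103469, -0.02123851]), 'wrist_torque': array([ 0.00691443,  0.00392226, -0.01738642]), 'gripper_width': 0.08536542909593595}
```

View pics/top0.png

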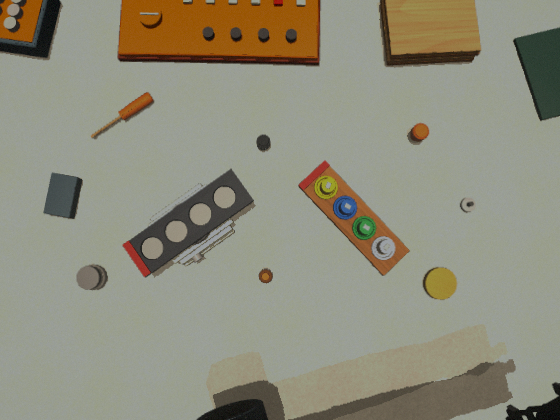

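View pics/scene0.png

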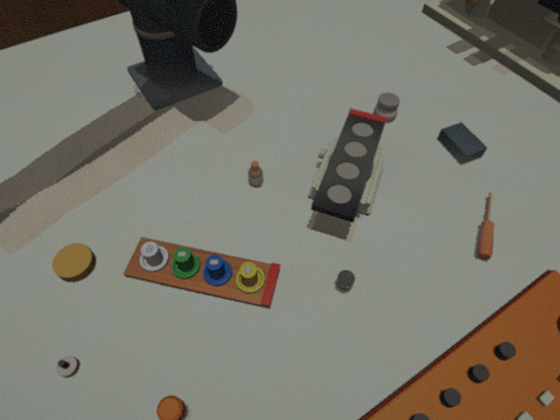

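View pics/wrist0.png

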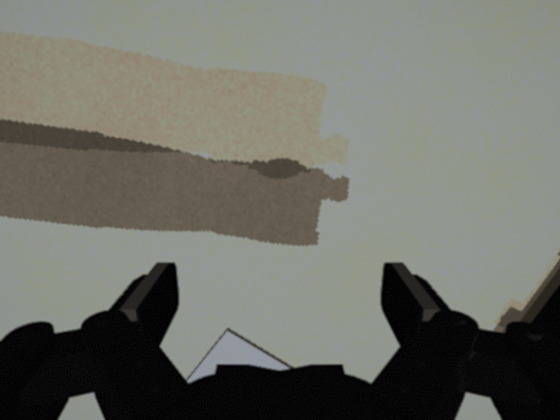

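The rack's red end (top view about (315,173)) is next to yellow, followed by blue, green and white. The stage's red end is at about (138,262), so yellow goes to the pocket at (224,197), blue to (200,215), green to (177,231) and white to (152,248). Next I'll measure these more precisely.

```bash
python3 - <<'E'
from h import *
C={n:camera(n) for n in("scene","top")}
a=cv2.resize(C["top"]["color"][150:290,110:420],None,fx=2.5,fy=2.5,interpolation=cv2.INTER_CUBIC)
cv2.imwrite("pics/topz.png",a[:,:,::-1])
a=cv2.resize(C["scene"]["color"][100:310,110:400],None,fx=2.7,fy=2.7,interpolation=cv2.INTER_CUBIC)
cv2.imwrite("pics/scz.png",a[:,:,::-1])
# pocket floor blobs
out={}
for n,c in C.items():
    r=outline_of("stage",c)[0]; m=r["mask"].astype(np.uint8); print(n,r["box"],r["confidence"])
    g=cv2.cvtColor(c["color"],cv2.COLOR_RGB2GRAY)
    print(np.bincount(g[m>0]//16,minlength=16))
    dark=((g<85)&(m>0)).astype(np.uint8)
    k,lab,st,ce=cv2.connectedComponentsWithStats(dark)
    i=1+np.argmax(st[1:,4]); pl=(lab==i).astype(np.uint8)
    cs,hi=cv2.findContours(pl,cv2.RETR_CCOMP,cv2.CHAIN_APPROX_NONE)
    cen=[]
    for q,h in zip(cs,hi[0]):
        if h[3]>=0 and len(q)>15:
            e=cv2.fitEllipse(q); print(n,"hole",np.round(e[0],2),np.round(e[1],1)); cen.append(e[0])
    rp=outline_of("rack",c)[0]
    hsv=cv2.cvtColor(c["color"],cv2.COLOR_RGB2HSV)
    for mt in "yellow blue green white".split():
        for q in outline_of("mount_"+mt,c)[:2]: 
            ys,xs=np.nonzero(q["mask"]); print(n,mt,q["box"],round(q["confidence"],2),len(xs),xs.mean().round(1),ys.mean().round(1))
        for q in outline_of("seat_"+mt,c)[:1]: 
            ys,xs=np.nonzero(q["mask"]); print(n,"  seat",mt,q["box"],round(q["confidence"],2),len(xs))
E
```

```text
scene [312.0, 109.4, 387.0, 222.4] 0.82
[  43  187  791 1842  610  257 1076  324  550    1    0    0    0    0
    0    0]
scene hole [339.07 193.71] [18.7 24.5]
scene hole [347.5  170.46] [17.  23.6]
scene hole [355.29 148.97] [15.6 23. ]
scene hole [362.09 129.29] [13.9 21.8]
scene yellow [240.1, 262.7, 257.6, 287.1] 0.66 338 248.4 274.2
scene   seat yellow [237.9, 268.2, 266.6, 294.6] 0.88 317
scene blue [204.6, 255.9, 226.7, 276.7] 0.82 365 215.1 266.6
scene blue [143.3, 241.9, 164.4, 266.5] 0.61 374 151.2 253.4
scene   seat blue [202.4, 261.0, 231.3, 284.8] 0.54 322
scene green [173.7, 248.4, 192.5, 269.6] 0.6 365 183.4 259.1
scene   seat green [170.4, 257.7, 197.3, 279.1] 0.86 327
scene white [141.4, 243.2, 163.6, 265.1] 0.64 420 151.5 253.7
scene   seat white [141.2, 245.8, 164.4, 272.0] 0.68 301
top [126.1, 167.3, 251.2, 279.0] 0.87
[   0    2  173 1930 1520  358  274  163  624 1796    7    0    0    0
    0    0]
top hole [152.1  247.85] [22.3 23.2]
top hole [176.04 230.91] [22.5 23.4]
top hole [200.05 213.8 ] [22.6 23.3]
top hole [224.1  196.97] [22.4 22.9]
top yellow [321.2, 174.3, 336.3, 195.6] 0.62 209 326.5 185.5
top   seat yellow [313.9, 178.3, 334.7, 200.6] 0.59 270
top blue [340.7, 200.0, 354.1, 218.1] 0.51 194 346.5 206.5
top   seat blue [334.3, 195.1, 358.6, 218.3] 0.52 214
top green [359.7, 222.4, 376.4, 234.2] 0.46 197 364.6 227.3
top   seat green [353.3, 215.0, 376.4, 238.8] 0.67 202
top white [374.4, 241.5, 393.0, 253.3] 0.65 189 384.5 246.5
top   seat white [370.1, 235.6, 396.6, 258.7] 0.63 241
```

View pics/topz.png

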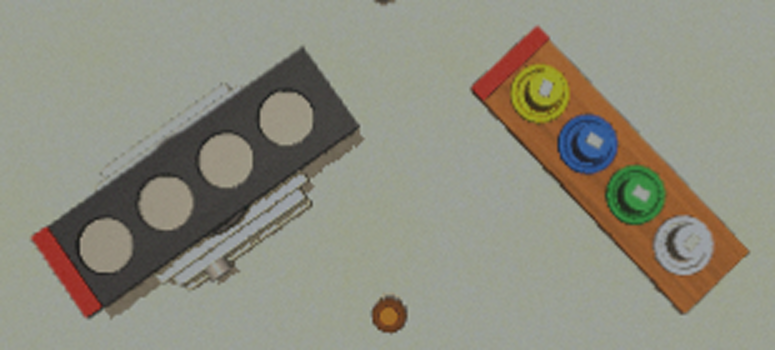

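View pics/scz.png

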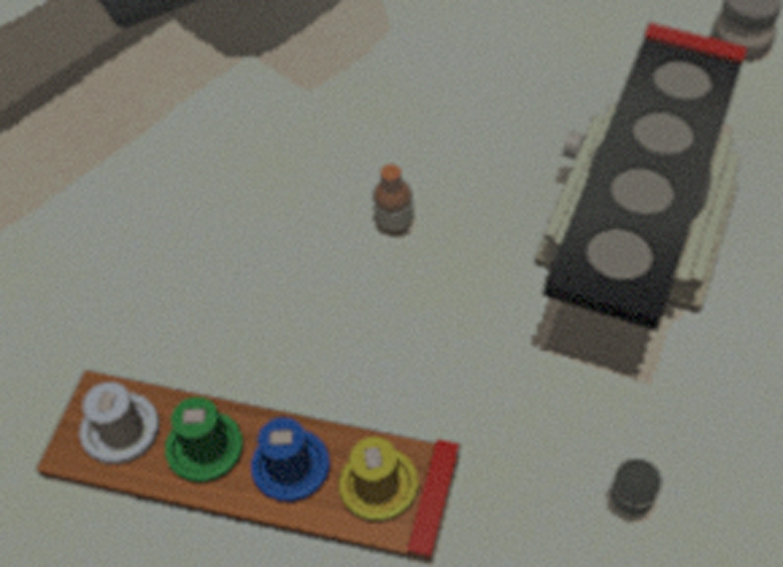

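```bash
python3 - <<'E'
from h import *
C={n:camera(n) for n in("scene","top")}
S,T=C["scene"],C["top"]
hs=[(339.07,193.71),(347.5,170.46),(355.29,148.97),(362.09,129.29)]
ht=[(224.1,196.97),(200.05,213.8),(176.04,230.91),(152.1,247.85)]
P=[]
for a,b in zip(hs,ht):
    X=tri([(S,a[::-1]),(T,b[::-1])]); P.append(X)
    print("pocket",X.round(4),atz(S,a[::-1],.078)[:2].round(4),atz(T,b[::-1],.078)[:2].round(4))
P=np.array(P); d=P[3]-P[0]; print(np.linalg.norm(d), np.degrees(np.arctan2(d[1],d[0])),P.mean(0))
zs=[(374,457),(281,437),(194,416),(106,403)]; zt=[(546,89),(594,141),(641,194),(693,241)]
Q=[]
for a,b in zip(zs,zt):
    a=(a[0]/2.7+110-.3,a[1]/2.7+100-.3);b=(b[0]/2.5+110-.3,b[1]/2.5+150-.3)
    X=tri([(S,a[::-1]),(T,b[::-1])]); Q.append(X)
    print("mount top",X.round(4),atz(S,a[::-1],.055)[:2].round(4),atz(T,b[::-1],.055)[:2].round(4))
Q=np.array(Q); d=Q[0]-Q[3]; print(np.linalg.norm(d), np.degrees(np.arctan2(d[1],d[0])),Q.mean(0))
E
```

```text
pocket [0.5777 0.0893 0.0764] [0.5788 0.0888] [0.5772 0.0887]
pocket [0.542  0.1372 0.0768] [0.5429 0.1368] [0.5416 0.1367]
pocket [0.506  0.1851 0.0773] [0.5067 0.1851] [0.5055 0.1845]
pocket [0.4701 0.2325 0.0779] [0.4703 0.2327] [0.4699 0.2322]
0.179171796301309 126.92463391504005 [0.52392748 0.16102023 0.07708767]
mount top [ 0.6103 -0.1246  0.0544] [ 0.6111 -0.1237] [ 0.6097 -0.1256]
mount top [ 0.5673 -0.1664  0.0541] [ 0.5679 -0.1662] [ 0.567  -0.1666]
mount top [ 0.5239 -0.2065  0.0534] [ 0.525  -0.2061] [ 0.5237 -0.2066]
mount top [ 0.4856 -0.2505  0.0543] [ 0.4863 -0.2499] [ 0.4854 -0.2509]
0.17717805453624677 45.25907236137349 [ 0.5467629  -0.18699149  0.05405287]
```

```bash
cat > mv.py <<'E'
import sys
from h import *
from scipy.spatial.transform import Rotation as Ro
def plan(tgt,head):
    s=monitor.sense(); R=Ro.from_quat(s["ee_rot"]).as_matrix()
    h=np.degrees(np.arctan2(R[1,0],R[0,0]))
    tr=R.T@(np.array(tgt)-s["ee_pos"]); tw=-((head-h+180)%360-180)
    print("t",round(s["time"],2),"pos",s["ee_pos"].round(4),"head",h.round(2),"tilt",np.degrees(np.arccos(-R[2,2])).round(2),"F",s["force"].round(1),"w",round(s["gripper_width"],4),"-> travel",tr.round(4),"twist",tw.round(2))
if __name__=="__main__":
    v=[float(q) for q in sys.argv[1:]]; plan(v[:3],v[3])
E
python3 mv.py .4856 -.2505 .15 45.3
```

```text
t 2.35 pos [ 0.2183 -0.4775  0.2563] head 24.57 tilt 0.0 F [-0.2 -0.3  0. ] w 0.0855 -> travel [ 0.3375 -0.0953  0.1063] twist -20.73
```

Call:
servo_tool([
  {"grip":1,"travel":[0.3375,-0.0953,0.106],"twist":-20.7},
  {"grip":1,"travel":[0.3375,-0.0953,0.106],"twist":-20.7},
  {"grip":1,"travel":[0.3375,-0.0953,0.106],"twist":-20.7},
  {"grip":1,"travel":[0.3375,-0.0953,0.106],"twist":-20.7},
  {"grip":1,"travel":[0.3375,-0.0953,0.106],"twist":-20.7},
  {"grip":1,"travel":[0.3375,-0.0953,0.106],"twist":-20.7},
  {"grip":1,"travel":[0.3375,-0.0953,0.106],"twist":-20.7},
  {"grip":1,"travel":[0.3375,-0.0953,0.106],"twist":-20.7},
  {"grip":1,"travel":[0.3375,-0.0953,0.106],"twist":-20.7},
  {"grip":1,"travel":[0.3375,-0.0953,0.106],"twist":-20.7},
  {"grip":1,"travel":[0.3375,-0.0953,0.106],"twist":-20.7},
  {"grip":1,"travel":[0.3375,-0.0953,0.106],"twist":-20.7},
])

```text
time: 3.35
ee_pos: [0.4854, -0.2507, 0.1504]
ee_rot: [0.923, 0.385, -0.0, 0.0]
force: [0.1, -0.1, 0.8]
gripper_width: 0.0854
```

```bash
python3 mv.py .4856 -.2505 .05 45.3; python3 - <<'E'
from h import *
w=camera("wrist"); 
im=w["color"].copy()
for X in [(.4856,-.2505,.055),(.5239,-.2065,.055),(.5673,-.1664,.055),(.6103,-.1246,.055)]:
    p=proj(w,X)[0]; print(p); cv2.circle(im,tuple(int(round(v)) for v in p),3,(255,0,255),1)
cv2.imwrite("pics/w1.png",im[:,:,::-1])
E
```

```text
t 3.35 pos [ 0.4854 -0.2507  0.1504] head 45.29 tilt 0.04 F [ 0.1 -0.1  0.8] w 0.0854 -> travel [4.000e-04 1.000e-04 1.004e-01] twist -0.01
[280.36722079 219.86665323]
[274.21551249 128.40950485]
[278.45909901  21.47555799]
[ 280.54029499 -102.31526919]
```

View pics/w1.png

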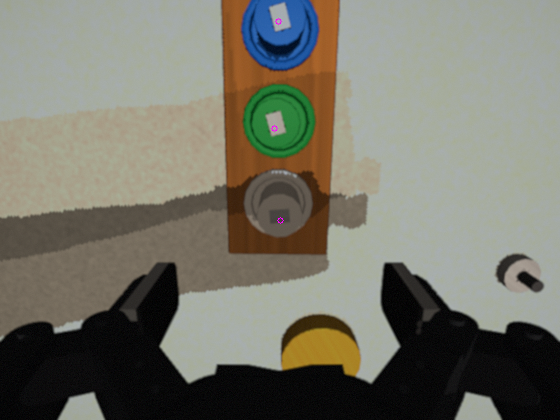

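The wrist projections fall about 3 mm short along tool x and match laterally, so I'll descend with a small x shift.

Call:
servo_tool([
  {"grip":1,"travel":[0.0015,0,0.04],"twist":0},
  {"grip":1,"travel":[0.0015,0,0.075],"twist":0},
  {"grip":1,"travel":[0.0015,0,0.1],"twist":0},
  {"grip":1,"travel":[0.0015,0,0.1],"twist":0},
  {"grip":-0.5,"travel":[0.0015,0,0.1],"twist":0},
  {"grip":-0.5,"travel":[0.0015,0,0.1],"twist":0},
  {"grip":-0.5,"travel":[0.0015,0,0.1],"twist":0},
  {"grip":-0.5,"travel":[0.0015,0,0.1],"twist":0},
  {"grip":-0.5,"travel":[0.0015,0,0.1],"twist":0},
  {"grip":-0.5,"travel":[0.0015,0,0.1],"twist":0},
  {"grip":-0.5,"travel":[0.0015,0,0.1],"twist":0},
  {"grip":-0.5,"travel":[0.0015,0,0.1],"twist":0},
])

```text
time: 4.4
ee_pos: [0.4884, -0.2507, 0.0531]
ee_rot: [0.923, 0.385, 0.001, 0.002]
force: [-1.1, 0.6, 5.6]
gripper_width: 0.0284
```

```bash
python3 - <<'E'
from h import *
c=camera("scene"); cv2.imwrite("pics/s1.png",cv2.resize(c["color"][150:310,80:300],None,fx=3,fy=3)[:,:,::-1])
save(camera("wrist"),"w2.png")
E
```

```text
(no output)
```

View pics/s1.png

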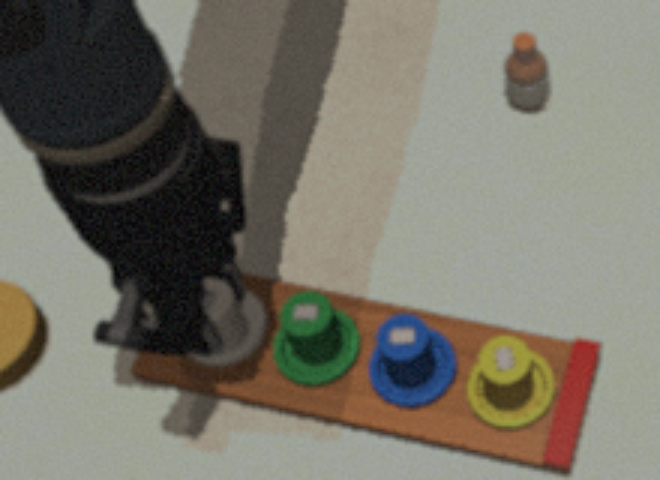

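View pics/w2.png

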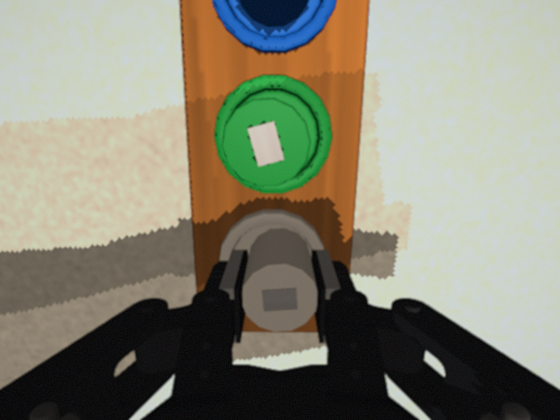

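Gripped at 28.4 mm opening, with the mount upright between the pads at about (280,297) in the wrist view. Next, lift and carry it to the red-end pocket.

```bash
python3 mv.py .4701 .2325 .2 126.9
```

```text
t 4.5 pos [ 0.4884 -0.2507  0.0531] head 45.27 tilt 0.3 F [-0.3 -1.1  6.6] w 0.0282 -> travel [ 0.3305 -0.3523 -0.1485] twist -81.63
```

Call:
servo_tool([
  {"grip":-0.5,"travel":[0,0,-0.02],"twist":0},
  {"grip":-0.5,"travel":[0,0,-0.06],"twist":0},
  {"grip":-0.5,"travel":[0,0,-0.1],"twist":0},
  {"grip":-0.5,"travel":[0,0,-0.14],"twist":0},
  {"grip":-0.5,"travel":[0,0,-0.14],"twist":0},
])

```text
time: 4.92
ee_pos: [0.4907, -0.252, 0.201]
ee_rot: [0.923, 0.385, 0.005, 0.007]
force: [0.2, -0.1, 0.5]
gripper_width: 0.0286
```

```bash
python3 mv.py .4701 .2325 .19 126.9;python3 - <<'E'
from h import *
c=camera("scene"); cv2.imwrite("pics/s2.png",cv2.resize(c["color"][100:310,80:300],None,fx=2.7,fy=2.7)[:,:,::-1])
E
```

```text
t 4.92 pos [ 0.4907 -0.252   0.201 ] head 45.29 tilt 0.99 F [ 0.2 -0.1  0.5] w 0.0286 -> travel [ 0.3298 -0.3556  0.006 ] twist -81.61
```

View pics/s2.png

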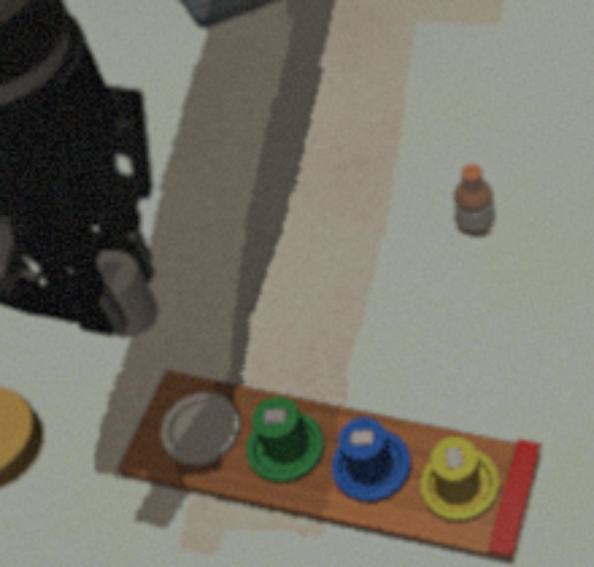

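Call:
servo_tool([
  {"grip":-0.5,"travel":[0.028,-0.03,0],"twist":-7},
  {"grip":-0.5,"travel":[0.056,-0.06,0],"twist":-14},
  {"grip":-0.5,"travel":[0.084,-0.09,0],"twist":-21},
  {"grip":-0.5,"travel":[0.112,-0.12,0],"twist":-28},
  {"grip":-0.5,"travel":[0.14,-0.15,0],"twist":-35},
  {"grip":-0.5,"travel":[0.168,-0.18,0],"twist":-42},
  {"grip":-0.5,"travel":[0.196,-0.21,0],"twist":-49},
  {"grip":-0.5,"travel":[0.224,-0.24,0],"twist":-56},
  {"grip":-0.5,"travel":[0.252,-0.27,0],"twist":-63},
  {"grip":-0.5,"travel":[0.28,-0.3,0],"twist":-70},
  {"grip":-0.5,"travel":[0.308,-0.33,0],"twist":-77},
  {"grip":-0.5,"travel":[0.33,-0.355,0],"twist":-81.6},
])

```text
time: 5.97
ee_pos: [0.4655, 0.2376, 0.1891]
ee_rot: [0.444, 0.896, -0.0, -0.001]
force: [0.8, -0.6, -0.8]
gripper_width: 0.0282
```

Call:
servo_tool([
  {"grip":-0.5,"travel":[0,0,0],"twist":0},
  {"grip":-0.5,"travel":[0,0,0.02],"twist":0},
  {"grip":-0.5,"travel":[0,0,0.04],"twist":0},
  {"grip":-0.5,"travel":[0,0,0.05],"twist":0},
  {"grip":-0.5,"travel":[0,0,0.05],"twist":0},
  {"grip":-0.5,"travel":[0,0,0.05],"twist":0},
])

```text
time: 6.47
ee_pos: [0.4658, 0.2342, 0.1392]
ee_rot: [0.448, 0.894, -0.001, -0.001]
force: [1.3, -0.4, -0.5]
gripper_width: 0.0278
```

```bash
cat > look.py <<'E'
import sys
from h import *
n=sys.argv[1]
P=[(.5777,.0893,.08),(.542,.1372,.08),(.506,.1851,.08),(.4701,.2325,.08)]
im=[]
for cn in("scene","wrist"):
    c=camera(cn); a=c["color"].copy()
    for X in P:
        p=proj(c,X)[0]
        if 0<p[0]<560 and 0<p[1]<420: cv2.circle(a,tuple(int(round(v)) for v in p),2,(255,0,255),1)
    if cn=="scene": a=cv2.resize(a[80:240,270:430],(420,420),interpolation=cv2.INTER_CUBIC)
    else: a=a[:,95:475]
    im.append(a)
cv2.imwrite("pics/%s.png"%n,np.hstack(im)[:,:,::-1])
E
python3 mv.py .4701 .2325 .112 126.9; python3 look.py p1
```

```text
t 6.47 pos [0.4658 0.2342 0.1392] head 126.83 tilt 0.16 F [ 1.3 -0.4 -0.5] w 0.0278 -> travel [-0.0039  0.0025  0.0272] twist -0.07
```

View pics/p1.png

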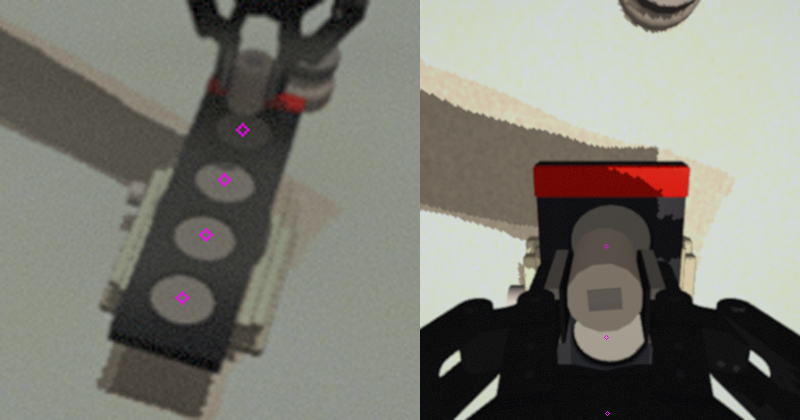

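```bash
python3 - <<'E'
from h import *
w=camera("wrist"); s=monitor.sense()
h=np.radians(126.9);ax=np.array([np.cos(h),np.sin(h),0])
X=atz(w,(300,279),.141); print(X, (X-s["ee_pos"])@ax, s["ee_pos"])
p=atz(w,(243,611-420+95),.08); print("pocket",p, (np.array([.4701,.2325,.08])-p)@ax)
E
```

```text
[0.4680307  0.23436944 0.141     ] -0.0006161579855268655 [0.46756277 0.2347886  0.14164485]
pocket [0.47199939 0.23571118 0.08      ] -0.0014274990460996296
```

Call:
servo_tool([
  {"grip":-0.5,"travel":[-0.003,0.002,0.01],"twist":0},
  {"grip":-0.5,"travel":[-0.003,0.002,0.02],"twist":0},
  {"grip":-0.5,"travel":[-0.003,0.002,0.024],"twist":0},
  {"grip":-0.5,"travel":[-0.003,0.002,0.026],"twist":0},
  {"grip":-0.5,"travel":[-0.003,0.002,0.026],"twist":0},
  {"grip":-0.5,"travel":[-0.003,0.002,0.026],"twist":0},
])

```text
time: 7.12
ee_pos: [0.4699, 0.2336, 0.114]
ee_rot: [0.447, 0.894, -0.0, -0.0]
force: [-0.4, 0.0, -0.2]
gripper_width: 0.0281
```

```bash
python3 mv.py .471 .2335 .112 126.9; python3 look.py p2;python3 mv.py .471 .2335 .112 126.9
```

```text
t 7.12 pos [0.4699 0.2336 0.114 ] head 126.87 tilt 0.04 F [-0.4  0.  -0.2] w 0.0281 -> travel [-0.0008  0.0009  0.002 ] twist -0.03
t 7.22 pos [0.4703 0.2338 0.1146] head 126.87 tilt 0.03 F [ 0.  -0.6 -0.6] w 0.0285 -> travel [-0.0007  0.0004  0.0026] twist -0.03
```

View pics/p2.png

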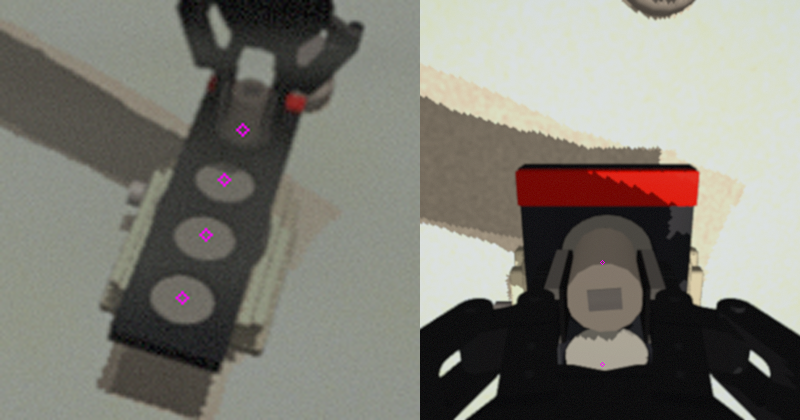

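Call:
servo_tool([
  {"grip":-0.5,"travel":[0,0,0.001],"twist":0},
  {"grip":-0.5,"travel":[0,0,0.002],"twist":0},
  {"grip":-0.5,"travel":[0,0,0.003],"twist":0},
  {"grip":-0.5,"travel":[0,0,0.003],"twist":0},
])

```text
time: 7.55
ee_pos: [0.4704, 0.2338, 0.1121]
ee_rot: [0.447, 0.894, 0.0, 0.0]
force: [-1.3, -0.3, 2.8]
gripper_width: 0.0284
```

Contact came at 0.112 as predicted. Release and rise.

Call:
servo_tool([
  {"grip":-0.2,"travel":[0,0,0.001],"twist":0},
  {"grip":0.2,"travel":[0,0,0.001],"twist":0},
  {"grip":0.6,"travel":[0,0,0],"twist":0},
  {"grip":1,"travel":[0,0,0],"twist":0},
  {"grip":1,"travel":[0,0,0],"twist":0},
  {"grip":1,"travel":[0,0,0],"twist":0},
  {"grip":1,"travel":[0,0,-0.02],"twist":0},
  {"grip":1,"travel":[0,0,-0.05],"twist":0},
  {"grip":1,"travel":[0,0,-0.09],"twist":0},
  {"grip":1,"travel":[0,0,-0.09],"twist":0},
])

```text
time: 8.38
ee_pos: [0.4737, 0.2349, 0.2098]
ee_rot: [0.447, 0.894, 0.005, 0.005]
force: [0.6, 0.4, 2.5]
gripper_width: 0.0851
```

```bash
python3 look.py p3;python3 mv.py .5244 -.206 .15 45.3
```

```text
t 8.48 pos [0.4718 0.2342 0.2042] head 126.87 tilt 0.34 F [ 0.5 -1.  -0.3] w 0.0857 -> travel [-0.3837 -0.2223  0.0536] twist 81.57
```

View pics/p3.png

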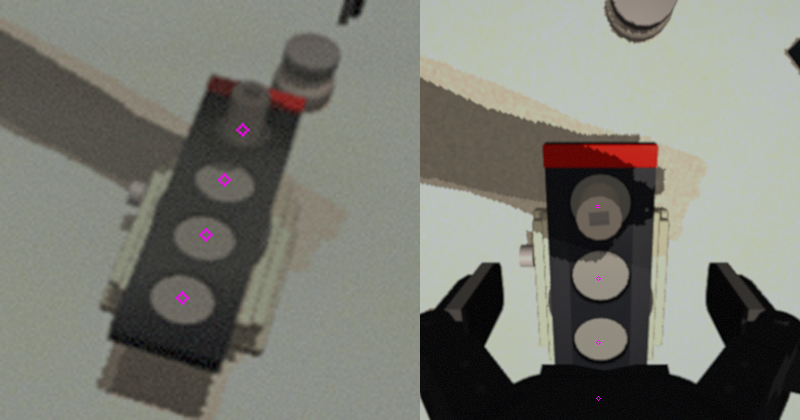

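White stands in its pocket. Green is next.

Call:
servo_tool([
  {"grip":1,"travel":[-0.032,-0.0185,0],"twist":7},
  {"grip":1,"travel":[-0.064,-0.037,0],"twist":14},
  {"grip":1,"travel":[-0.096,-0.0555,0],"twist":21},
  {"grip":1,"travel":[-0.128,-0.074,0],"twist":28},
  {"grip":1,"travel":[-0.16,-0.0925,0],"twist":35},
  {"grip":1,"travel":[-0.192,-0.111,0],"twist":42},
  {"grip":1,"travel":[-0.224,-0.1295,0],"twist":49},
  {"grip":1,"travel":[-0.256,-0.148,0],"twist":56},
  {"grip":1,"travel":[-0.288,-0.1665,0.01],"twist":63},
  {"grip":1,"travel":[-0.32,-0.185,0.02],"twist":70},
  {"grip":1,"travel":[-0.352,-0.2035,0.035],"twist":77},
  {"grip":1,"travel":[-0.383,-0.222,0.05],"twist":81.6},
])

```text
time: 9.48
ee_pos: [0.5216, -0.2076, 0.1493]
ee_rot: [0.924, 0.382, -0.0, -0.001]
force: [1.0, 0.4, -0.1]
gripper_width: 0.0853
```

Call:
servo_tool([
  {"grip":1,"travel":[0,0,0],"twist":0},
  {"grip":1,"travel":[0,0,0],"twist":0},
  {"grip":1,"travel":[0,0,0],"twist":0},
])

```text
time: 9.73
ee_pos: [0.5213, -0.2053, 0.1498]
ee_rot: [0.923, 0.385, -0.001, -0.002]
force: [-0.1, 0.0, 0.2]
gripper_width: 0.0855
```

```bash
cat > lookr.py <<'E'
import sys
from h import *
w=camera("wrist"); a=w["color"].copy()
for X in [(.4856,-.2505,.055),(.5239,-.2065,.055),(.5673,-.1664,.055),(.6103,-.1246,.055)]:
    p=proj(w,X)[0]
    if 0<p[0]<560 and 0<p[1]<420: cv2.circle(a,tuple(int(round(v)) for v in p),3,(255,0,255),1)
cv2.imwrite("pics/%s.png"%sys.argv[1],a[:,:,::-1])
E
python3 lookr.py r2; python3 mv.py .525 -.2055 .05 45.3
```

```text
t 9.78 pos [ 0.5219 -0.2049  0.1507] head 45.34 tilt 0.1 F [ 0.8 -0.1  0.4] w 0.085 -> travel [0.0018 0.0028 0.1007] twist 0.04
```

View pics/r2.png

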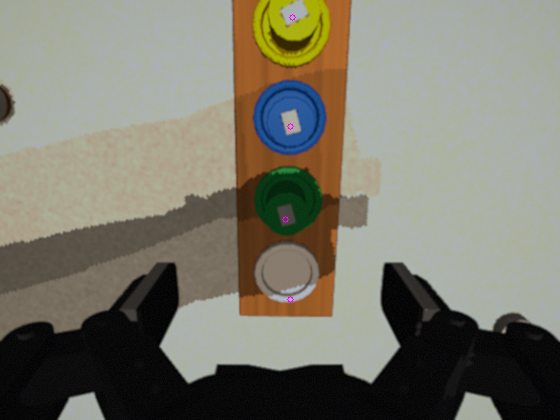

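Call:
servo_tool([
  {"grip":1,"travel":[0.002,0.003,0.03],"twist":0},
  {"grip":1,"travel":[0.002,0.003,0.065],"twist":0},
  {"grip":1,"travel":[0.002,0.003,0.09],"twist":0},
  {"grip":1,"travel":[0.002,0.003,0.1],"twist":0},
  {"grip":0.3,"travel":[0.002,0.003,0.1],"twist":0},
  {"grip":-0.5,"travel":[0.002,0.003,0.1],"twist":0},
  {"grip":-0.5,"travel":[0.002,0.003,0.1],"twist":0},
  {"grip":-0.5,"travel":[0.002,0.003,0.1],"twist":0},
  {"grip":-0.5,"travel":[0.002,0.003,0.1],"twist":0},
  {"grip":-0.5,"travel":[0.002,0.003,0.1],"twist":0},
  {"grip":-0.5,"travel":[0.002,0.003,0.1],"twist":0},
  {"grip":-0.5,"travel":[0.002,0.003,0.1],"twist":0},
])

```text
time: 10.78
ee_pos: [0.5278, -0.2076, 0.0542]
ee_rot: [0.923, 0.385, 0.002, 0.002]
force: [-0.3, 0.3, 6.1]
gripper_width: 0.0282
```

```bash
python3 lookr.py r3; python3 mv.py .506 .185 .19 126.9
```

```text
t 10.83 pos [ 0.5278 -0.2076  0.0542] head 45.26 tilt 0.3 F [0.4 0.5 5.9] w 0.0284 -> travel [ 0.2638 -0.2911 -0.1367] twist -81.64
```

View pics/r3.png

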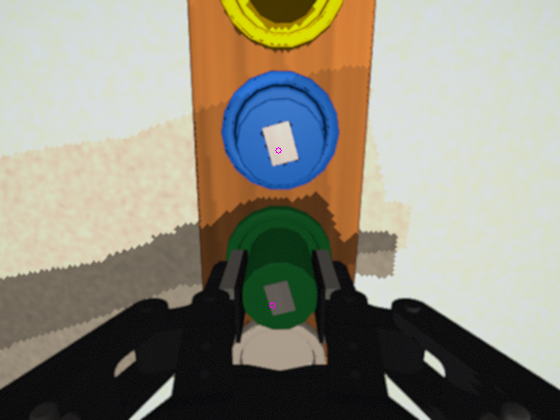

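Call:
servo_tool([
  {"grip":-0.5,"travel":[0,0,-0.02],"twist":0},
  {"grip":-0.5,"travel":[0,0,-0.06],"twist":0},
  {"grip":-0.5,"travel":[0,0,-0.1],"twist":0},
  {"grip":-0.5,"travel":[0,0,-0.13],"twist":0},
  {"grip":-0.5,"travel":[0,0,-0.14],"twist":0},
  {"grip":-0.5,"travel":[0,0,-0.14],"twist":0},
  {"grip":-0.5,"travel":[0,0,-0.14],"twist":0},
  {"grip":-0.5,"travel":[0,0,-0.14],"twist":0},
])

```text
time: 11.5
ee_pos: [0.5248, -0.2061, 0.1888]
ee_rot: [0.923, 0.385, -0.001, -0.002]
force: [-0.2, -0.8, -1.3]
gripper_width: 0.0277
```

```bash
python3 mv.py .5065 .1855 .18 126.9
```

```text
t 11.5 pos [ 0.5248 -0.2061  0.1888] head 45.26 tilt 0.23 F [-0.2 -0.8 -1.3] w 0.0277 -> travel [ 0.2653 -0.2886  0.0096] twist -81.64
```

Call:
servo_tool([
  {"grip":-0.5,"travel":[0.0225,-0.0245,0],"twist":-7},
  {"grip":-0.5,"travel":[0.045,-0.049,0],"twist":-14},
  {"grip":-0.5,"travel":[0.0675,-0.0735,0],"twist":-21},
  {"grip":-0.5,"travel":[0.09,-0.098,0],"twist":-28},
  {"grip":-0.5,"travel":[0.1125,-0.1225,0],"twist":-35},
  {"grip":-0.5,"travel":[0.135,-0.147,0],"twist":-42},
  {"grip":-0.5,"travel":[0.1575,-0.1715,0],"twist":-49},
  {"grip":-0.5,"travel":[0.18,-0.196,0],"twist":-56},
  {"grip":-0.5,"travel":[0.2025,-0.2205,0],"twist":-63},
  {"grip":-0.5,"travel":[0.225,-0.245,0],"twist":-70},
  {"grip":-0.5,"travel":[0.2475,-0.2695,0],"twist":-77},
  {"grip":-0.5,"travel":[0.265,-0.288,0.01],"twist":-81.6},
])

```text
time: 12.5
ee_pos: [0.5068, 0.1867, 0.1801]
ee_rot: [0.444, 0.896, -0.0, -0.001]
force: [1.4, -0.4, 0.4]
gripper_width: 0.0286
```

Call:
servo_tool([
  {"grip":-0.5,"travel":[0,0,0],"twist":0},
  {"grip":-0.5,"travel":[0,0,0.02],"twist":0},
  {"grip":-0.5,"travel":[0,0,0.035],"twist":0},
  {"grip":-0.5,"travel":[0,0,0.04],"twist":0},
  {"grip":-0.5,"travel":[0,0,0.04],"twist":0},
  {"grip":-0.5,"travel":[0,0,0.04],"twist":0},
  {"grip":-0.5,"travel":[0,0,0.04],"twist":0},
])

```text
time: 13.08
ee_pos: [0.508, 0.184, 0.1417]
ee_rot: [0.448, 0.894, 0.0, 0.0]
force: [-0.3, 0.4, -0.5]
gripper_width: 0.0281
```

```bash
python3 look.py q1;python3 mv.py .5065 .1855 .115 126.9
```

```text
t 13.18 pos [0.5085 0.1842 0.1424] head 126.84 tilt 0.11 F [ 0.6 -1.  -0.7] w 0.0281 -> travel [ 0.0022 -0.0009  0.0274] twist -0.06
```

View pics/q1.png

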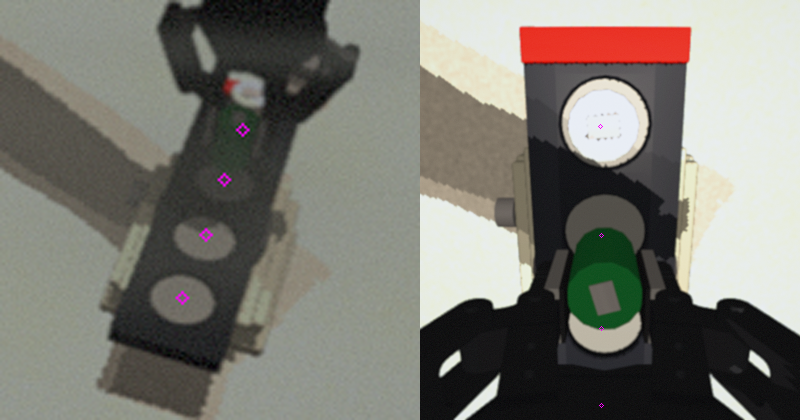

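White is well centred in its pocket. I'll lower green.

Call:
servo_tool([
  {"grip":-0.5,"travel":[0.001,-0.001,0.01],"twist":0},
  {"grip":-0.5,"travel":[0.001,-0.001,0.02],"twist":0},
  {"grip":-0.5,"travel":[0.001,-0.001,0.025],"twist":0},
  {"grip":-0.5,"travel":[0.001,-0.001,0.027],"twist":0},
  {"grip":-0.5,"travel":[0.001,-0.001,0.027],"twist":0},
  {"grip":-0.5,"travel":[0.001,-0.001,0.028],"twist":0},
  {"grip":-0.5,"travel":[0.001,-0.001,0.029],"twist":0},
  {"grip":-0.5,"travel":[0.001,-0.001,0.03],"twist":0},
  {"grip":-0.5,"travel":[0.001,-0.001,0.03],"twist":0},
])

```text
time: 13.93
ee_pos: [0.5062, 0.1845, 0.1132]
ee_rot: [0.447, 0.894, 0.0, 0.0]
force: [-4.0, -1.8, 8.7]
gripper_width: 0.028
```

Contact at 0.1132 matches the floor (grasp offset 39.2 mm plus 74 mm). Release.

Call:
servo_tool([
  {"grip":-0.2,"travel":[0,0,-0.001],"twist":0},
  {"grip":0.2,"travel":[0,0,-0.001],"twist":0},
  {"grip":0.6,"travel":[0,0,-0.001],"twist":0},
  {"grip":1,"travel":[0,0,-0.001],"twist":0},
  {"grip":1,"travel":[0,0,-0.001],"twist":0},
  {"grip":1,"travel":[0,0,-0.001],"twist":0},
  {"grip":1,"travel":[0,0,-0.02],"twist":0},
  {"grip":1,"travel":[0,0,-0.05],"twist":0},
  {"grip":1,"travel":[0,0,-0.085],"twist":0},
  {"grip":1,"travel":[0,0,-0.09],"twist":0},
  {"grip":1,"travel":[0,0,-0.09],"twist":0},
])

```text
time: 14.85
ee_pos: [0.5085, 0.1851, 0.2053]
ee_rot: [0.447, 0.894, 0.002, 0.003]
force: [-0.6, -0.4, 0.3]
gripper_width: 0.0855
```

```bash
python3 look.py q3;python3 mv.py .5680 -.1657 .15 45.3
```

```text
t 14.95 pos [0.5064 0.1845 0.201 ] head 126.87 tilt 0.0 F [ 0.6 -0.   0.4] w 0.085 -> travel [-0.3172 -0.1608  0.051 ] twist 81.57
```

View pics/q3.png

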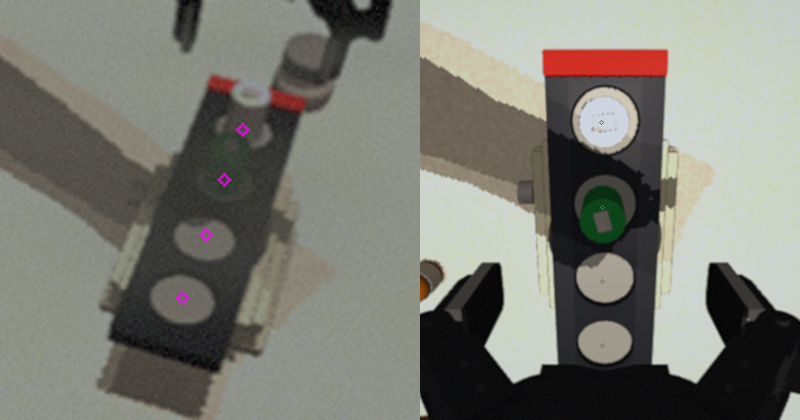

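Green is seated. Blue is next.

Call:
servo_tool([
  {"grip":1,"travel":[-0.0265,-0.0135,0],"twist":7},
  {"grip":1,"travel":[-0.053,-0.027,0],"twist":14},
  {"grip":1,"travel":[-0.0795,-0.0405,0],"twist":21},
  {"grip":1,"travel":[-0.106,-0.054,0],"twist":28},
  {"grip":1,"travel":[-0.1325,-0.0675,0],"twist":35},
  {"grip":1,"travel":[-0.159,-0.081,0],"twist":42},
  {"grip":1,"travel":[-0.1855,-0.0945,0],"twist":49},
  {"grip":1,"travel":[-0.212,-0.108,0],"twist":56},
  {"grip":1,"travel":[-0.2385,-0.1215,0.01],"twist":63},
  {"grip":1,"travel":[-0.265,-0.135,0.02],"twist":70},
  {"grip":1,"travel":[-0.2915,-0.1485,0.035],"twist":77},
  {"grip":1,"travel":[-0.317,-0.161,0.05],"twist":81.6},
])

```text
time: 15.95
ee_pos: [0.5667, -0.1669, 0.1485]
ee_rot: [0.924, 0.382, -0.001, -0.001]
force: [-0.1, 0.9, -0.4]
gripper_width: 0.0854
```

Call:
servo_tool([
  {"grip":1,"travel":[0,0,0],"twist":0},
  {"grip":1,"travel":[0,0,0],"twist":0},
  {"grip":1,"travel":[0,0,0],"twist":0},
  {"grip":1,"travel":[0,0,0],"twist":0},
])

```text
time: 16.28
ee_pos: [0.5675, -0.1645, 0.1511]
ee_rot: [0.923, 0.386, -0.0, -0.0]
force: [-0.2, -0.1, 0.2]
gripper_width: 0.0855
```

```bash
python3 lookr.py r4; python3 mv.py .568 -.1657 .05 45.3
```

```text
t 16.33 pos [ 0.5678 -0.1645  0.1516] head 45.38 tilt 0.02 F [-0.   0.3  0.2] w 0.0854 -> travel [-0.0008  0.001   0.1016] twist 0.08
```

View pics/r4.png

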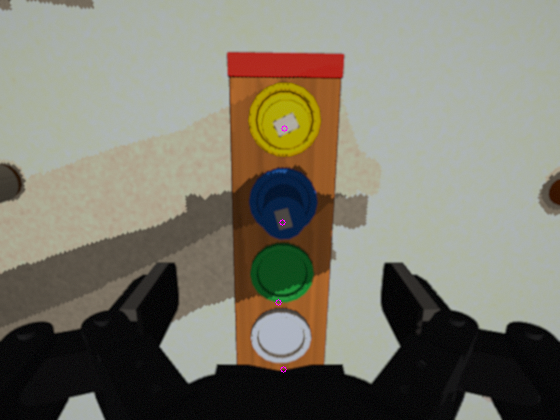

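Call:
servo_tool([
  {"grip":1,"travel":[0,0.001,0.03],"twist":0},
  {"grip":1,"travel":[0,0.001,0.065],"twist":0},
  {"grip":1,"travel":[0,0.001,0.09],"twist":0},
  {"grip":1,"travel":[0,0.001,0.1],"twist":0},
  {"grip":0.3,"travel":[0,0.001,0.1],"twist":0},
  {"grip":-0.5,"travel":[0,0.001,0.1],"twist":0},
  {"grip":-0.5,"travel":[0,0.001,0.1],"twist":0},
  {"grip":-0.5,"travel":[0,0.001,0.1],"twist":0},
  {"grip":-0.5,"travel":[0,0.001,0.1],"twist":0},
  {"grip":-0.5,"travel":[0,0.001,0.1],"twist":0},
  {"grip":-0.5,"travel":[0,0.001,0.1],"twist":0},
  {"grip":-0.5,"travel":[0,0.001,0.1],"twist":0},
])

```text
time: 17.33
ee_pos: [0.5705, -0.1672, 0.0543]
ee_rot: [0.923, 0.385, 0.002, 0.002]
force: [-0.7, -0.2, 5.7]
gripper_width: 0.0282
```

```bash
python3 lookr.py r5; python3 mv.py .5425 .1377 .19 126.9
```

```text
t 17.38 pos [ 0.5705 -0.1672  0.0543] head 45.27 tilt 0.31 F [0.4 0.2 6.6] w 0.0283 -> travel [ 0.1972 -0.2338 -0.1364] twist -81.63
```

View pics/r5.png

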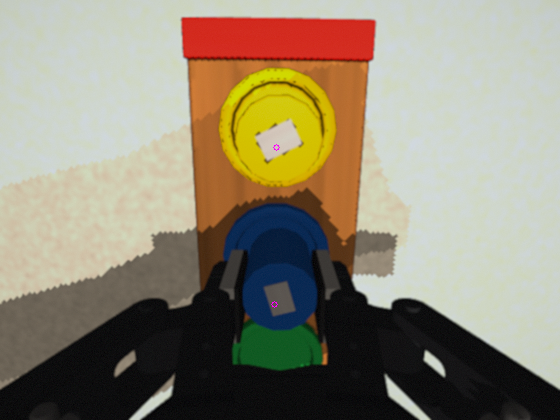

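Call:
servo_tool([
  {"grip":-0.5,"travel":[0,0,-0.02],"twist":0},
  {"grip":-0.5,"travel":[0,0,-0.06],"twist":0},
  {"grip":-0.5,"travel":[0,0,-0.1],"twist":0},
  {"grip":-0.5,"travel":[0,0,-0.13],"twist":0},
  {"grip":-0.5,"travel":[0,0,-0.14],"twist":0},
  {"grip":-0.5,"travel":[0,0,-0.14],"twist":0},
  {"grip":-0.5,"travel":[0,0,-0.14],"twist":0},
  {"grip":-0.5,"travel":[0,0,-0.14],"twist":0},
])

```text
time: 18.05
ee_pos: [0.5673, -0.166, 0.1888]
ee_rot: [0.923, 0.385, -0.001, -0.001]
force: [1.1, 0.3, -0.6]
gripper_width: 0.028
```

```bash
python3 mv.py .5425 .1377 .18 126.9
```

```text
t 18.05 pos [ 0.5673 -0.166   0.1888] head 45.26 tilt 0.24 F [ 1.1  0.3 -0.6] w 0.028 -> travel [ 0.1983 -0.2313  0.0093] twist -81.64
```

Call:
servo_tool([
  {"grip":-0.5,"travel":[0.017,-0.0195,0],"twist":-7},
  {"grip":-0.5,"travel":[0.034,-0.039,0],"twist":-14},
  {"grip":-0.5,"travel":[0.051,-0.0585,0],"twist":-21},
  {"grip":-0.5,"travel":[0.068,-0.078,0],"twist":-28},
  {"grip":-0.5,"travel":[0.085,-0.0975,0],"twist":-35},
  {"grip":-0.5,"travel":[0.102,-0.117,0],"twist":-42},
  {"grip":-0.5,"travel":[0.119,-0.1365,0],"twist":-49},
  {"grip":-0.5,"travel":[0.136,-0.156,0],"twist":-56},
  {"grip":-0.5,"travel":[0.153,-0.1755,0],"twist":-63},
  {"grip":-0.5,"travel":[0.17,-0.195,0],"twist":-70},
  {"grip":-0.5,"travel":[0.187,-0.2145,0],"twist":-77},
  {"grip":-0.5,"travel":[0.198,-0.231,0.01],"twist":-81.6},
])

```text
time: 19.05
ee_pos: [0.5432, 0.1388, 0.18]
ee_rot: [0.444, 0.896, -0.0, -0.001]
force: [0.2, 0.4, 0.1]
gripper_width: 0.0283
```

Call:
servo_tool([
  {"grip":-0.5,"travel":[0,0,0],"twist":0},
  {"grip":-0.5,"travel":[0,0,0.02],"twist":0},
  {"grip":-0.5,"travel":[0,0,0.035],"twist":0},
  {"grip":-0.5,"travel":[0,0,0.04],"twist":0},
  {"grip":-0.5,"travel":[0,0,0.04],"twist":0},
  {"grip":-0.5,"travel":[0,0,0.04],"twist":0},
  {"grip":-0.5,"travel":[0,0,0.04],"twist":0},
])

```text
time: 19.63
ee_pos: [0.544, 0.1365, 0.1417]
ee_rot: [0.448, 0.894, 0.0, 0.0]
force: [0.2, 0.2, -0.6]
gripper_width: 0.0282
```

```bash
python3 look.py u1;python3 mv.py .5425 .1377 .115 126.9
```

```text
t 19.73 pos [0.5445 0.1366 0.1425] head 126.83 tilt 0.11 F [-0.  -0.3  0.2] w 0.028 -> travel [ 0.002  -0.001   0.0275] twist -0.07
```

View pics/u1.png

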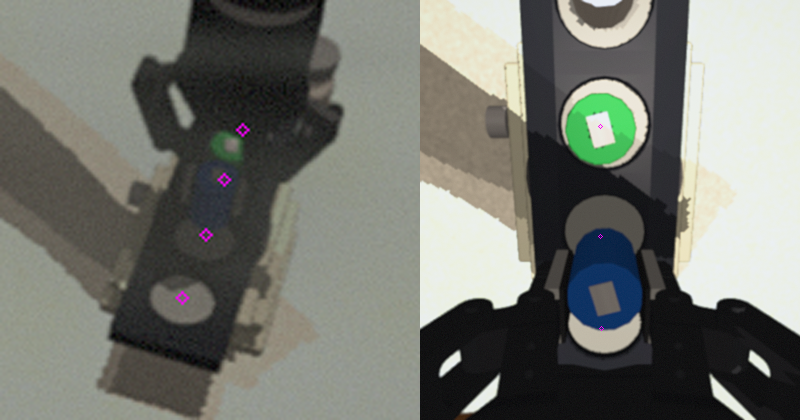

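Call:
servo_tool([
  {"grip":-0.5,"travel":[0.001,0.001,0.01],"twist":0},
  {"grip":-0.5,"travel":[0.001,0.001,0.02],"twist":0},
  {"grip":-0.5,"travel":[0.001,0.001,0.025],"twist":0},
  {"grip":-0.5,"travel":[0.001,0.001,0.027],"twist":0},
  {"grip":-0.5,"travel":[0.001,0.001,0.027],"twist":0},
  {"grip":-0.5,"travel":[0.001,0.001,0.028],"twist":0},
  {"grip":-0.5,"travel":[0.001,0.001,0.029],"twist":0},
  {"grip":-0.5,"travel":[0.001,0.001,0.03],"twist":0},
  {"grip":-0.5,"travel":[0.001,0.001,0.03],"twist":0},
])

```text
time: 20.48
ee_pos: [0.5437, 0.1382, 0.1133]
ee_rot: [0.447, 0.894, 0.0, 0.0]
force: [-4.2, -0.1, 8.4]
gripper_width: 0.028
```

Same floor contact as green (0.1133). Release.

Call:
servo_tool([
  {"grip":-0.2,"travel":[0,0,-0.001],"twist":0},
  {"grip":0.2,"travel":[0,0,-0.001],"twist":0},
  {"grip":0.6,"travel":[0,0,-0.001],"twist":0},
  {"grip":1,"travel":[0,0,-0.001],"twist":0},
  {"grip":1,"travel":[0,0,-0.001],"twist":0},
  {"grip":1,"travel":[0,0,-0.001],"twist":0},
  {"grip":1,"travel":[0,0,-0.02],"twist":0},
  {"grip":1,"travel":[0,0,-0.05],"twist":0},
  {"grip":1,"travel":[0,0,-0.085],"twist":0},
  {"grip":1,"travel":[0,0,-0.09],"twist":0},
  {"grip":1,"travel":[0,0,-0.09],"twist":0},
])

```text
time: 21.4
ee_pos: [0.5461, 0.1386, 0.2054]
ee_rot: [0.447, 0.894, 0.002, 0.003]
force: [0.9, 0.4, -0.4]
gripper_width: 0.0853
```

```bash
python3 look.py u3;python3 mv.py .611 -.124 .15 45.3
```

```text
t 21.5 pos [0.5439 0.1383 0.201 ] head 126.87 tilt 0.0 F [-0.   0.  -0.9] w 0.0855 -> travel [-0.25   -0.1037  0.051 ] twist 81.57
```

View pics/u3.png

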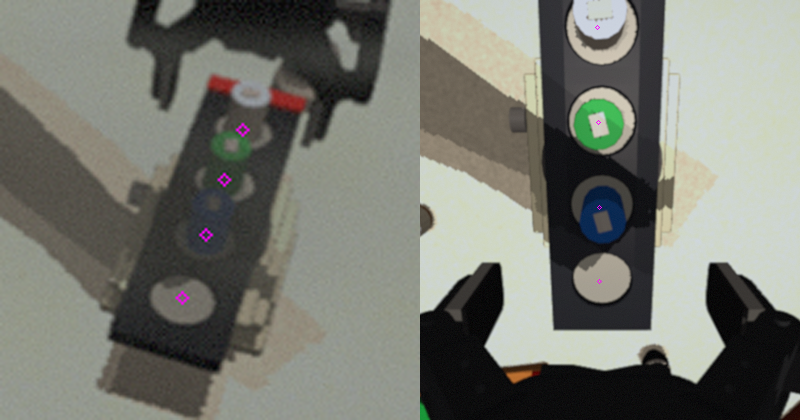

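Blue is seated. Yellow is last.

Call:
servo_tool([
  {"grip":1,"travel":[-0.021,-0.0087,0],"twist":7},
  {"grip":1,"travel":[-0.042,-0.0174,0],"twist":14},
  {"grip":1,"travel":[-0.063,-0.0261,0],"twist":21},
  {"grip":1,"travel":[-0.084,-0.0348,0],"twist":28},
  {"grip":1,"travel":[-0.105,-0.0435,0],"twist":35},
  {"grip":1,"travel":[-0.126,-0.0522,0],"twist":42},
  {"grip":1,"travel":[-0.147,-0.061,0],"twist":49},
  {"grip":1,"travel":[-0.168,-0.07,0],"twist":56},
  {"grip":1,"travel":[-0.189,-0.0785,0.01],"twist":63},
  {"grip":1,"travel":[-0.21,-0.087,0.02],"twist":70},
  {"grip":1,"travel":[-0.231,-0.096,0.035],"twist":77},
  {"grip":1,"travel":[-0.25,-0.104,0.05],"twist":81.6},
])

```text
time: 22.5
ee_pos: [0.6098, -0.1252, 0.1483]
ee_rot: [0.924, 0.382, -0.001, -0.001]
force: [0.1, 0.3, -0.8]
gripper_width: 0.0856
```

Call:
servo_tool([
  {"grip":1,"travel":[0,0,0],"twist":0},
  {"grip":1,"travel":[0,0,0],"twist":0},
  {"grip":1,"travel":[0,0,0],"twist":0},
  {"grip":1,"travel":[0,0,0],"twist":0},
])

```text
time: 22.83
ee_pos: [0.6105, -0.1232, 0.1513]
ee_rot: [0.923, 0.386, -0.0, -0.0]
force: [-0.7, -0.6, 0.3]
gripper_width: 0.0856
```

```bash
python3 lookr.py r6; python3 mv.py .611 -.124 .05 45.3
```

```text
t 22.88 pos [ 0.6108 -0.1231  0.1518] head 45.37 tilt 0.04 F [ 0.   0.2 -0.2] w 0.0852 -> travel [-0.0005  0.0007  0.1018] twist 0.07
```

View pics/r6.png

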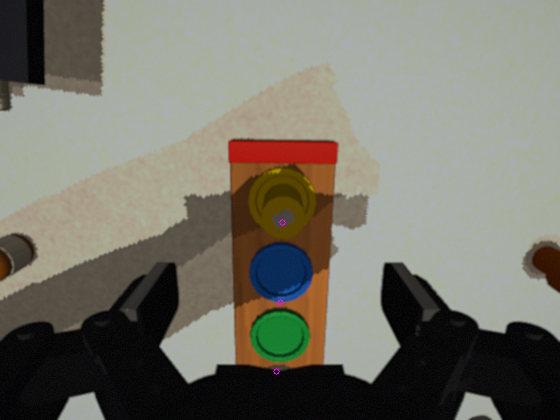

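Call:
servo_tool([
  {"grip":1,"travel":[0,0.001,0.03],"twist":0},
  {"grip":1,"travel":[0,0.001,0.065],"twist":0},
  {"grip":1,"travel":[0,0.001,0.09],"twist":0},
  {"grip":1,"travel":[0,0.001,0.1],"twist":0},
  {"grip":0.3,"travel":[0,0.001,0.1],"twist":0},
  {"grip":-0.5,"travel":[0,0.001,0.1],"twist":0},
  {"grip":-0.5,"travel":[0,0.001,0.1],"twist":0},
  {"grip":-0.5,"travel":[0,0.001,0.1],"twist":0},
  {"grip":-0.5,"travel":[0,0.001,0.1],"twist":0},
  {"grip":-0.5,"travel":[0,0.001,0.1],"twist":0},
  {"grip":-0.5,"travel":[0,0.001,0.1],"twist":0},
  {"grip":-0.5,"travel":[0,0.001,0.1],"twist":0},
])

```text
time: 23.88
ee_pos: [0.6135, -0.1255, 0.0544]
ee_rot: [0.923, 0.385, 0.002, 0.002]
force: [-0.3, 0.4, 6.6]
gripper_width: 0.0285
```

Call:
servo_tool([
  {"grip":-0.5,"travel":[0,0,-0.02],"twist":0},
  {"grip":-0.5,"travel":[0,0,-0.06],"twist":0},
  {"grip":-0.5,"travel":[0,0,-0.1],"twist":0},
  {"grip":-0.5,"travel":[0,0,-0.13],"twist":0},
  {"grip":-0.5,"travel":[0,0,-0.14],"twist":0},
  {"grip":-0.5,"travel":[0,0,-0.14],"twist":0},
  {"grip":-0.5,"travel":[0,0,-0.14],"twist":0},
  {"grip":-0.5,"travel":[0,0,-0.14],"twist":0},
])

```text
time: 24.55
ee_pos: [0.6103, -0.1245, 0.1887]
ee_rot: [0.923, 0.385, -0.002, -0.001]
force: [0.2, 1.2, 0.0]
gripper_width: 0.0285
```

```bash
python3 lookr.py r7; python3 mv.py .5785 .0898 .18 126.9
```

```text
t 24.6 pos [ 0.61   -0.1244  0.1881] head 45.27 tilt 0.31 F [ 0.8  0.5 -0.9] w 0.0284 -> travel [ 0.1301 -0.1731  0.0086] twist -81.63
```

View pics/r7.png

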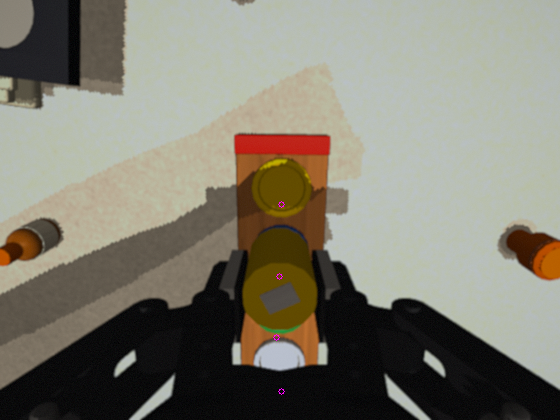

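Call:
servo_tool([
  {"grip":-0.5,"travel":[0.011,-0.0145,0],"twist":-7},
  {"grip":-0.5,"travel":[0.022,-0.029,0],"twist":-14},
  {"grip":-0.5,"travel":[0.033,-0.0435,0],"twist":-21},
  {"grip":-0.5,"travel":[0.044,-0.058,0],"twist":-28},
  {"grip":-0.5,"travel":[0.055,-0.0725,0],"twist":-35},
  {"grip":-0.5,"travel":[0.066,-0.087,0],"twist":-42},
  {"grip":-0.5,"travel":[0.077,-0.1015,0],"twist":-49},
  {"grip":-0.5,"travel":[0.088,-0.116,0],"twist":-56},
  {"grip":-0.5,"travel":[0.099,-0.1305,0],"twist":-63},
  {"grip":-0.5,"travel":[0.11,-0.145,0],"twist":-70},
  {"grip":-0.5,"travel":[0.121,-0.16,0],"twist":-77},
  {"grip":-0.5,"travel":[0.13,-0.173,0.01],"twist":-81.6},
])

```text
time: 25.6
ee_pos: [0.5795, 0.0905, 0.1805]
ee_rot: [0.445, 0.896, -0.0, -0.0]
force: [0.9, 0.4, 0.4]
gripper_width: 0.0282
```

Call:
servo_tool([
  {"grip":-0.5,"travel":[0,0,0],"twist":0},
  {"grip":-0.5,"travel":[0,0,0.02],"twist":0},
  {"grip":-0.5,"travel":[0,0,0.035],"twist":0},
  {"grip":-0.5,"travel":[0,0,0.04],"twist":0},
  {"grip":-0.5,"travel":[0,0,0.04],"twist":0},
  {"grip":-0.5,"travel":[0,0,0.04],"twist":0},
  {"grip":-0.5,"travel":[0,0,0.04],"twist":0},
])

```text
time: 26.18
ee_pos: [0.5803, 0.0889, 0.1419]
ee_rot: [0.448, 0.894, 0.0, 0.0]
force: [-0.2, 0.3, 0.7]
gripper_width: 0.0283
```

```bash
python3 look.py v1;python3 mv.py .5785 .0898 .115 126.9
```

```text
t 26.28 pos [0.5808 0.0891 0.1425] head 126.84 tilt 0.12 F [-0.1 -0.8 -0.1] w 0.028 -> travel [ 0.002  -0.0014  0.0275] twist -0.06
```

View pics/v1.png

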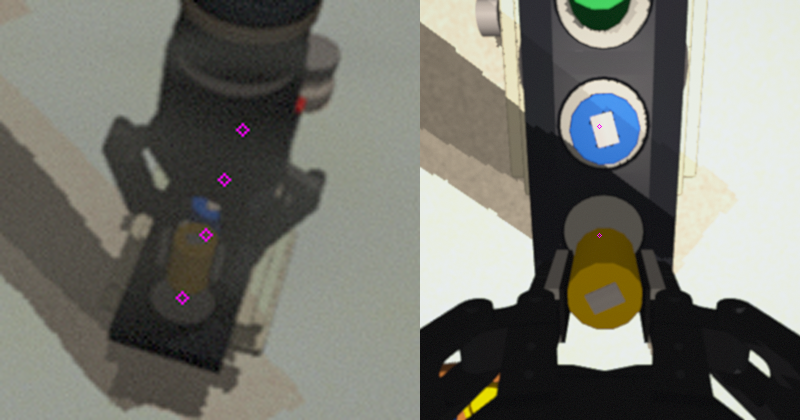

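Blue is centred. I'll place yellow with the same correction.

Call:
servo_tool([
  {"grip":-0.5,"travel":[0.002,0,0.01],"twist":0},
  {"grip":-0.5,"travel":[0.002,0,0.02],"twist":0},
  {"grip":-0.5,"travel":[0.002,0,0.025],"twist":0},
  {"grip":-0.5,"travel":[0.002,0,0.027],"twist":0},
  {"grip":-0.5,"travel":[0.002,0,0.027],"twist":0},
  {"grip":-0.5,"travel":[0.002,0,0.028],"twist":0},
  {"grip":-0.5,"travel":[0.002,0,0.029],"twist":0},
  {"grip":-0.5,"travel":[0.002,0,0.03],"twist":0},
  {"grip":-0.5,"travel":[0.002,0,0.03],"twist":0},
])

```text
time: 27.03
ee_pos: [0.5784, 0.0909, 0.1134]
ee_rot: [0.447, 0.894, -0.0, 0.0]
force: [-5.3, -1.0, 9.6]
gripper_width: 0.028
```

Call:
servo_tool([
  {"grip":-0.2,"travel":[0,0,-0.001],"twist":0},
  {"grip":0.2,"travel":[0,0,-0.001],"twist":0},
  {"grip":0.6,"travel":[0,0,-0.001],"twist":0},
  {"grip":1,"travel":[0,0,-0.001],"twist":0},
  {"grip":1,"travel":[0,0,-0.001],"twist":0},
  {"grip":1,"travel":[0,0,-0.001],"twist":0},
  {"grip":1,"travel":[0,0,-0.02],"twist":0},
  {"grip":1,"travel":[0,0,-0.05],"twist":0},
  {"grip":1,"travel":[0,0,-0.09],"twist":0},
  {"grip":1,"travel":[0,0,-0.12],"twist":0},
  {"grip":1,"travel":[0,0,-0.12],"twist":0},
])

```text
time: 27.95
ee_pos: [0.5821, 0.091, 0.2399]
ee_rot: [0.447, 0.894, 0.003, 0.006]
force: [0.2, -0.5, 1.2]
gripper_width: 0.0854
```

Call:
servo_tool([
  {"grip":1,"travel":[-0.15,-0.2,0],"twist":0},
  {"grip":1,"travel":[-0.15,-0.2,0],"twist":0},
  {"grip":1,"travel":[-0.15,-0.2,0],"twist":0},
  {"grip":1,"travel":[-0.15,-0.2,0],"twist":0},
  {"grip":1,"travel":[-0.15,-0.2,0],"twist":0},
  {"grip":1,"travel":[-0.15,-0.2,0],"twist":0},
  {"grip":1,"travel":[-0.15,-0.2,0],"twist":0},
  {"grip":1,"travel":[-0.15,-0.2,0],"twist":0},
  {"grip":1,"travel":[-0.15,-0.2,0],"twist":0},
])

```text
time: 28.7
ee_pos: [0.5087, -0.1492, 0.231]
ee_rot: [0.448, 0.894, 0.0, -0.0]
force: [0.6, 0.5, -0.2]
gripper_width: 0.0857
```

```bash
python3 - <<'E'
from h import *
s=monitor.sense();print(s["time"],s["ee_pos"],s["force"])
C={n:camera(n) for n in("scene","top")}
a=cv2.resize(C["top"]["color"][155:285,115:260],(440,395),interpolation=cv2.INTER_CUBIC)
b=cv2.resize(C["scene"]["color"][95:225,300:400],(304,395),interpolation=cv2.INTER_CUBIC)
cv2.imwrite("pics/fin.png",np.hstack([a,b])[:,:,::-1])
P=np.array([(.5777,.0893),(.542,.1372),(.506,.1851),(.4701,.2325)])
for m,p in zip("yellow blue green white".split(),P):
    o=[]
    for n,c in C.items():
        r=spot_point("mount_"+m,c)
        if r: o.append((c,r[0]["position"])); print(m,n,round(r[0]["confidence"],2),(atz(c,r[0]["position"],.074)[:2]-p).round(4))
    if len(o)==2: print("  tri",tri(o).round(4))
E
```

```text
28.7 [ 0.50868548 -0.14916375  0.23103916] [ 0.55198635  0.47533817 -0.22898773]
yellow scene 0.85 [-0.0042  0.0046]
yellow top 0.75 [ 0.0053 -0.0033]
  tri [0.5815 0.0849 0.0892]
blue scene 0.55 [ 0.0027 -0.0074]
blue top 0.79 [0.0025 0.002 ]
  tri [0.5428 0.1372 0.0675]
green scene 0.6 [-0.0019 -0.0024]
green top 0.69 [-0.0017  0.0005]
  tri [0.5036 0.185  0.0723]
white scene 0.81 [-0.005   0.0071]
white top 0.59 [-0.0024  0.0034]
  tri [0.468  0.2354 0.0784]
```

View pics/fin.png

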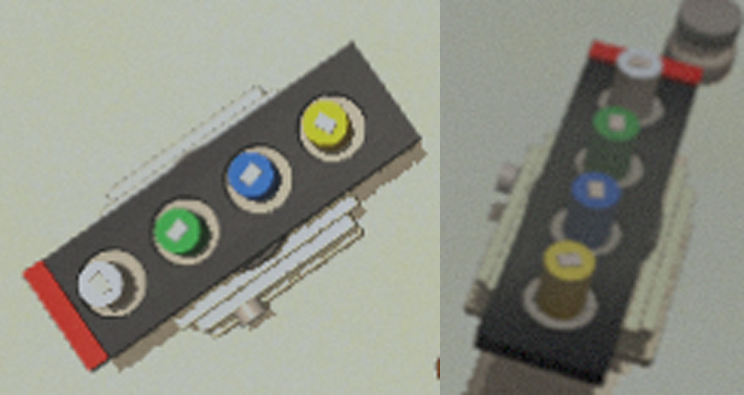

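```bash
python3 - <<'E'
from h import *
C={n:camera(n) for n in("scene","top")}
P=np.array([(.5777,.0893),(.542,.1372),(.506,.1851),(.4701,.2325)])
ax=np.array([-.6,.8])
for m,p,t,s in zip("yellow blue green white".split(),P,[(325,122),(252,174),(179,231),(104,286)],[(570,261),(596,190),(616,122),(639,64)]):
    a=(155+t[1]/3.036-.3,115+t[0]/3.034-.3); b=(95+s[1]/3.04-.3,300+(s[0]-440)/3.04-.3)
    X=tri([(C["top"],a),(C["scene"],b)]); d=X[:2]-p
    print(m,X.round(4),"off",d.round(4),"y",(d@ax).round(4),"x",(d@[ .8,.6]).round(4))
E
```

```text
yellow [0.5776 0.0906 0.114 ] off [-0.0001  0.0013] y 0.001 x 0.0007
blue [0.5427 0.137  0.1151] off [ 0.0007 -0.0002] y -0.0005 x 0.0004
green [0.5046 0.1831 0.1162] off [-0.0014 -0.002 ] y -0.0007 x -0.0023
white [0.4683 0.2318 0.1137] off [-0.0018 -0.0007] y 0.0006 x -0.0019
```

All tops stand at about 0.114 m (74 + 40 mm), within about 2.5 mm of their pocket centres, so I'm handing in.

```bash
python3 -c "
from bench import job
print(job.finish_job())"
```

```text
the job is handed in; nothing more can be done
None
```

All four mounts are in the stage pockets in mirrored order, and I handed the job in at about 29 s of the 96 s allowed. `finish_job` gives no verdict, so the checks below are my own.

Counting from the rack's red end, the mounts started as yellow, blue, green, white. On the stage, yellow is now in the pocket farthest from the red end, then blue, green, and white nearest it.

- **Position:** measured from the top and scene cameras, each mount is within about 2.5 mm of its pocket centre (12 mm allowed).
- **Height:** the mount tops stand at 0.114–0.116 m, against 0.114 m expected for standing on the pocket floor. The contact force while lowering each one also agreed with the floor height.
- **Release:** all four look upright in the last picture, and the open gripper was clear of everything.
- **Checks that disagreed:**
  - The network's spot points were noisier, up to about 9 mm sideways and 15 mm in height. I relied on the mount tops I read off the picture instead.
  - The wrist camera read about 3 mm off from the fixed cameras along the row, so I split the difference when grasping.

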